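Tip the rejected rings into the reject box and lock it

TASK

The three turned rings on the scoop tray have failed inspection. Pick the tray up by its grip, tip it with its lip low over the open reject box so that all three slide in without the fingers touching them, and set the empty tray back down flat on the table. Then shut the box's lid and lock it: take the pin from its parking lug on the box and push it fully home through the two hasp lugs; leave the other things on the table as they stand.

Things in the scene. Friction and masses are not known exactly. Their poses are not given: they have to be found in the camera images.
- scoop_tray: Loose aluminium scoop tray, 150 x 130 mm, 0.26 kg. Origin: centre of underside; x points to the open lip (x = +75 mm), z up. Floor 3 mm thick; side walls to z = 21, back wall to z = 31 mm; no wall at the lip. At the back an upright black grip, centred at x = -77 mm, 14 mm thick along x, 50 mm wide along y, from z = 36 to 92 mm
- tray_grip (a point): Centre of the tray's grip where it is pinched (tray frame [-77, 0, 68] mm); the fingers close along its x, the 14 mm thickness
- tray_lip (a point): Middle of the tray's open lip, on the floor's upper face (tray frame [75, 0, 3] mm)
- ring_a: Turned steel ring on the scoop tray, 40 mm diameter, 18 mm high, 0.06 kg. Origin: centre of its underside, z along its axis
- ring_b: Turned steel ring on the scoop tray, 44 mm diameter, 14 mm high, 0.1 kg. Origin: centre of its underside, z along its axis
- ring_c: Turned steel ring on the scoop tray, 32 mm diameter, 24 mm high, 0.12 kg. Origin: centre of its underside, z along its axis
- reject_box: Grey steel box, fixed, 150 (x) x 180 (y) mm, rim at z = 70 mm, walls 3 mm, inner floor at z = 8. Origin: centre of underside; x points from hasp side to hinge side. Lugs are plates 32 x 34 x 5 mm jutting out at rim height, vertical 11 mm holes: hasp lug on the -x side, hole at [-91, 0] mm; parking lug on the +y side (nearest the robot), hole at [10, 106], top z = 70, holds the pin at first
- box_floor (a point): Centre of the box's inner floor; frame parallel to the box's
- hasp_hole (a point): Centre of the fixed hasp lug's hole, on its upper face (box frame [-91, 0, 68.5] mm). With the lid shut the lid's lug lies over it and the upper face of that is 6 mm higher
- box_hinge (a point): Middle of the lid's hinge line (box frame [75, 0, 70] mm); the line runs along the box's y
- box_lid (a joint): Lid angle, rad: 0 shut, 1.57 upright, up to 1.95 (leans outward and stays). Plate 3 mm thick, 152 mm from hinge to edge, 186 mm wide, 0.3 kg; a 34 mm wide lug juts 32 mm farther at the middle of its edge. Pushed inward past upright it sinks shut by itself in about 2 s
- lid_hole (a point): Centre of the hole (11 mm) in the lid's lug, on its upper face
- lock_pin: Loose steel pin, 0.06 kg: shank 8 mm diameter, 38 mm long, tapered over its last 6 mm; head 32 mm tall, 18 mm diameter, with a 22 mm wide foot 4 mm thick. Origin: centre of the head's underside, where the shank begins; z up along the pin. At first it stands upright in the parking lug, head on the lug
- flange: Bystander: turned flange, 60 mm diameter, 32 mm high. Origin: centre of its underside
- race: Bystander: bearing race, 52 mm diameter, 15 mm high. Origin: centre of its underside
- ring_gauge: Bystander: ring gauge, 66 mm diameter, 22 mm high. Origin: centre of its underside
- stylus_case: Bystander: flat grey and black case, 70 x 120 x 20 mm. Origin: centre of its underside
Things that resemble listed ones, but are neither listed nor needed, are in the scene too. Leave any orange look-alike of the ring_b alone.

How it is judged:
On the way, in this order (a step that is already met when the one before it is completed fails the run):
1. all three rings lie inside the reject box (x of ring_a in the frame of box_floor between -0.075 and 0.075 m and y of ring_a in the frame of box_floor between -0.09 and 0.09 m and z of ring_a in the frame of box_floor between -0.005 and 0.05 m and x of ring_b in the frame of box_floor between -0.075 and 0.075 m and y of ring_b in the frame of box_floor between -0.09 and 0.09 m and z of ring_b in the frame of box_floor between -0.005 and 0.05 m and x of ring_c in the frame of box_floor between -0.075 and 0.075 m and y of ring_c in the frame of box_floor between -0.09 and 0.09 m and z of ring_c in the frame of box_floor between -0.005 and 0.05 m), for 0.2 s.
2. the lid is shut on the rings (all of step 1 and value of joint box_lid below 0.05 rad), for 0.2 s.
At the end, for the whole second after the job is handed in: All three rings lie inside the reject box; lid shut (under 0.05 rad); pin upright (0.2 rad) through both hasp lugs, its head within about 4 mm of the upper lug; the empty tray lies flat on the table (underside within 6 mm, tilt under 0.06 rad); tray and pin at rest (all of step 2 and horizontal distance between lock_pin and hasp_hole below 0.005 m and z of lock_pin in the frame of hasp_hole between 0.002 and 0.01 m and angle between lock_pin's own z axis and vertical below 0.2 rad and angle between scoop_tray's own z axis and vertical below 0.06 rad and height (world z) of scoop_tray below 0.006 m and linear speed of each of scoop_tray, lock_pin below 0.02 m/s); the robot touches nothing.
It fails at once if the fingers touch a ring (contact force between the fingers and ring_a above 0.3 N or contact force between the fingers and ring_b above 0.3 N or contact force between the fingers and ring_c above 0.3 N).
It fails at once if the tray is tipped (over 0.35 rad) with its lip more than 13 cm above the box's rim (angle between scoop_tray's own z axis and vertical above 0.35 rad and height (world z) of tray_lip above 0.2 m).
It fails at once if a bystander is moved by more than 25 mm (distance of any of flange, race, ring_gauge, stylus_case from where it was at the start of the episode above 0.025 m).
It also fails if it takes over 72 s, if anything falls off the work surface, if the arm or the gripper's body presses on something with over 40 N, if the wrist force passes 120 N, or if a joint passes its speed limit or range.

ROBOT

A 7-joint arm with a two-finger parallel gripper is mounted at the origin on a cart in front of the work surface, level with it; the furniture and walls round the work are solid. World frame = base frame: x ahead of the robot, y to its left, z up, the work surface at z = 0. Lengths are in m, angles in rad, forces in N, time in s.
With the tool pointing down it reaches from about 0.4 to 0.875 m from the base axis. Payload 19.3 kg.
Tool frame: the origin (TCP) lies midway between the tips of the shut fingers; the grasp point (between the pads) lies 19 mm behind it (bot.pinch_z is the distance from the TCP to the grasp point, in m); z points along the fingers, y is the direction in which the jaws open and shut (so a half turn about z gives the same grasp; the last joint's range is limited). The gripper opens to 85 mm and grips with 20 to 120 N. Pads are 22 mm wide; open, the fingers measure 114 mm over their backs; the gripper's body (76 mm by 85 mm) begins 54 mm behind the grasp point. The pads swing forward as they close: fully open they stand 13 mm farther back than shut.
Start: joints at [1.078, 0.521, -0.036, 1.599, 0.021, 1.021, -0.113], TCP at [0.256, -0.57, 0.209] pointing down, gripper open.
Joint ranges: [-2.91, 2.91], [-0.3, 2.13], [-1.5, 1.42], [0.17, 2.43], [-1.26, 4.41], [0.16, 1.93], [-2.52, 2.52]. Speed limits (rad/s): [1.89, 1.89, 2.39, 2.39, 3.01, 3.01, 3.01].

INTERFACE

Orientations are given as [roll, pitch, yaw] about the fixed x, y, z axes, in that order (R = Rz(yaw) Ry(pitch) Rx(roll)).
In Python, from workcell import bot gives the robot as it stands. The module is installed in compiled form; this text tells all that it offers.
- The arm moves only by the tool move_arm, never from a script. Its argument "moves" is text: rows parted by semicolons, each of 4 numbers parted by spaces: the shift along the tool's x, y, z in mm, then the turn about the tool's z in rad. In form: dx dy dz yaw; .... A call has exactly 10 rows; each row is the pose to reach, as a shift and turn from the pose commanded when the call began, along the tool's axes at that moment; what a row does not reach only later rows make up. A row lasts 1/12 s, in which the tool goes at most 41.7 mm and 7.16 degrees, less where a joint would pass 70% of its speed; a pose out of reach is approached as far as the arm can. A call with a gripper value outside its range is refused whole. "grip" is the opening, from 0 (shut) to 1 (fully open), set as the call begins (left out, the last holds). The fingers move at their own pace and stop on an object; "grip_force" is the grip in N (left out, the last holds). Time passes only in rows, so rows that repeat a pose let the fingers close, or fill a call up. It gives the time, the measured TCP pose, the force and the opening at its end, in the units of the state.
- bot.observe(): the state, without advancing time (a new reading comes with each control period).
- bot.grab_frame(name): name is "scene" or "side" or "wrist"; returns a dict with "frame" (480x640x3 uint8, red, green, blue), "z_map" (480x640 float32, m along the optical axis (not along the pixel's ray), 0 where there is no reading), "K" (3x3 intrinsics, pixels), "eye" and "attitude" of the camera in the world. Camera axes: x right, y up, looking along -z (the intrinsics and any distortion apply to the point x, -y, -z); pixel columns grow to the right and rows downward; lengths in m; the calibration is good to about 2 mm. A picture is of the moment at which its call begins.
- bot.job_done(): hands the job in, once; it reports no verdict.
Trained networks look in a picture, given as the dict that the camera call returned (one of the last four; its "shot" number tells which), for a name from the list of things; names that differ only in an ending like _2 or _b are one class to them, and where a whole thing is asked for, a point or a joint stands for the part that bears it (a point fixed in the world has none). Each returns a list of dicts, best first, with "conf" (0 to 1); they miss things now and then, are a little off and sometimes report something else, mostly with a low value. They report only what shows in the picture. A call takes as long as a camera call. They do not tell look-alikes from the thing itself.
- bot.search_frame(picture, label): "at" ([column, row] in pixels, amid what is visible of it).
- bot.pinpoint(picture, label): "at" ([column, row] in pixels: a listed point, or the origin of a listed thing).
The state is a dict: "clock": time; "qpos": joint angles; "qd": joint speeds; "joint_efforts": joint torques, N m; "position": TCP position; "tool_rot": TCP orientation; "force": force on the tool from outside, world axes, zero at the start; "moment": the same for the moment, N m; "grip_width": finger opening in m.
Only numpy, scipy, OpenCV 4.12 (cv2) and the standard library are available. Lean on these libraries where they do the work, as an engineer would, in place of code of your own. Each camera call takes 0.05 s, during which the arm holds its last target. There are 200 camera calls.

## Working session

There is one attempt and no reset: what is moved stays moved. The work goes in short steps, Python scripts to look and compute and a tool call to move; the robot and the scene stay as the last step left them, time stands still between calls to the robot, and variables do not carry over. Pictures are saved under pics/ and viewed, about 8 in all and at most 12, crops included, and the job is handed in when it is done.

Besides the shell and the picture viewer there is one more tool, called after "Emit:" in YAML: its name, and indented under it one key for each argument. move_arm: Moves the arm, as the interface text tells. Its arguments: {"type":"object","properties":{"moves":{"type":"string"},"grip":{"type":"number"},"grip_force":{"type":"number"}},"required":["moves"]}

```bash
mkdir -p pics; cat > h.py <<'E'
import numpy as np,cv2
from workcell import bot
from scipy.spatial.transform import Rotation as R
def cam(p):
    a=np.array(p["attitude"],float)
    M=a if a.shape==(3,3) else (R.from_euler('xyz',a).as_matrix() if a.size==3 else None)
    return np.array(p["eye"]),M
def w(p,u,v,z=None,d=None):
    K=np.array(p["K"]);e,M=cam(p)
    ray=M@np.array([(u-K[0,2])/K[0,0],-(v-K[1,2])/K[1,1],-1.])
    if z is not None: return e+ray*(z-e[2])/ray[2]
    if d is None:
        q=p["z_map"][int(v)-1:int(v)+2,int(u)-1:int(u)+2];d=np.median(q[q>0]) if (q>0).any() else 0
    return e+ray*d
def cloud(p):
    K=np.array(p["K"]);e,M=cam(p);v,u=np.mgrid[:480,:640];d=p["z_map"]
    c=np.stack([(u-K[0,2])/K[0,0]*d,-(v-K[1,2])/K[1,1]*d,-d],-1)
    return c@M.T+e
def save(p,n,box=None,s=1):
    f=p["frame"][:,:,::-1]
    if box: f=f[box[1]:box[3],box[0]:box[2]]
    cv2.imwrite("pics/"+n,cv2.resize(f,None,fx=s,fy=s,interpolation=cv2.INTER_CUBIC))
E
cat > a.py <<'E'
from h import *
np.set_printoptions(precision=4,suppress=True)
s=bot.observe();print(s)
for n in["scene","side"]:
    p=bot.grab_frame(n);save(p,n+"0.png");print(n,p["eye"],p["attitude"],p["K"],[k for k in p])
    for l in["scoop_tray","tray_grip","tray_lip","ring_a","ring_b","ring_c","reject_box","hasp_hole","box_hinge","lid_hole","lock_pin","flange","race","ring_gauge","stylus_case"]:
        for r in bot.pinpoint(p,l)[:3]:
            print(l,np.round(r["at"],1),round(r["conf"],2),w(p,*r["at"]))
E
python3 a.py
```

```text
{'clock': 0.0, 'qpos': array([ 1.0777,  0.522 , -0.0363,  1.6   ,  0.0212,  1.0211, -0.1128]), 'qd': array([ 0.0004, -0.002 ,  0.0011,  0.0015, -0.0012, -0.0022,  0.0019]), 'joint_efforts': array([ -0.0002, -92.7125,   1.9794, -36.9934,   0.0178,   0.0082,
        -0.0001]), 'position': array([ 0.2563, -0.5696,  0.2088]), 'tool_rot': array([-3.1405,  0.0001,  0.4228]), 'force': array([ 0.3404, -0.3889, -0.6134]), 'moment': array([-0.0076, -0.0395, -0.0075]), 'grip_width': 0.08523857944139764}
scene [-0.2473  0.7225  1.0769] [ 0.7971 -0.0111 -2.3303] [[579.9248   0.     328.5349]
 [  0.     579.9248 235.0927]
 [  0.       0.       1.    ]] ['frame', 'z_map', 'K', 'eye', 'attitude', 'shot']
scoop_tray [394.6 219.1] 0.85 [ 0.4654 -0.2199  0.0013]
tray_grip [413.  183.9] 0.59 [ 0.4784 -0.2998  0.0732]
tray_grip [452.1 193. ] 0.19 [ 0.4163 -0.4064  0.0181]
tray_lip [379.5 228.3] 0.64 [ 0.4689 -0.1631  0.001 ]
ring_a [401.9 208.9] 0.66 [ 0.4693 -0.2522  0.0166]
ring_a [339.1 281.7] 0.66 [ 0.4081  0.048  -0.001 ]
ring_a [237.3 277.1] 0.65 [0.4431 0.3097 0.1885]
ring_b [401.9 208.9] 0.66 [ 0
[... 2044 characters left out ...]
5241 0.1857 0.0086]
reject_box [275.6 262.1] 0.33 [0.5206 0.0976 0.0703]
reject_box [358. 227.] 0.23 [ 0.4835 -0.1815  0.0062]
hasp_hole [273.1 262.1] 0.56 [0.5253 0.1007 0.07  ]
hasp_hole [284.3 305.3] 0.46 [0.4143 0.1978 0.085 ]
box_hinge [379.1 231.9] 0.66 [ 0.4251 -0.188   0.0146]
box_hinge [217.8 305.4] 0.59 [0.5526 0.2513 0.0424]
lid_hole [185.1 263.8] 0.68 [0.539  0.3228 0.2221]
lock_pin [282.3 308.2] 0.44 [0.416  0.2023 0.0792]
flange [358.8 277.4] 0.85 [ 0.3755 -0.0208  0.0153]
flange [188.3 260.3] 0.39 [0.5266 0.3237 0.2381]
race [299.4 252.7] 0.78 [ 0.5411 -0.0127  0.0085]
ring_gauge [202.3 380.5] 0.95 [0.4566 0.3966 0.0203]
stylus_case [421.9 189.3] 0.57 [ 0.4245 -0.4061  0.0205]
```

```bash
python3 - <<'E'
import cv2
a=cv2.imread('pics/scene0.png')[130:430,150:550];b=cv2.imread('pics/side0.png')[130:430,150:550]
cv2.imwrite('pics/both.png',cv2.resize(cv2.vconcat([a[:, :],b]),None,fx=1.0,fy=1.0))
cv2.imwrite('pics/s1.png',cv2.resize(a,(800,600),interpolation=cv2.INTER_CUBIC))
E
```

```text
(no output)
```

View pics/s1.png

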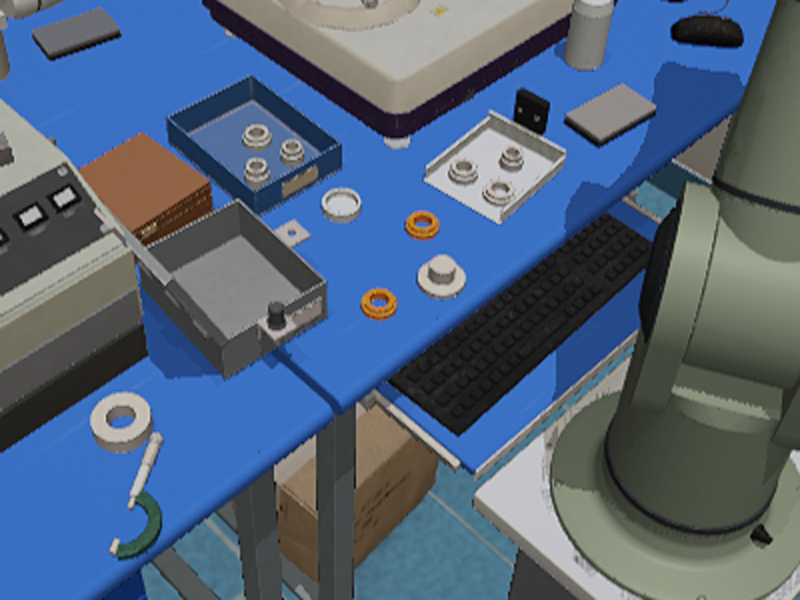

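The three wanted rings lie on the white tray at full-image px ≈(397,215), with its black grip at (416,185) and its lip toward lower left. The look-alikes are the blue tray with rings (280,205), and orange rings at (361,242) and (339,281). The box is at (267,284) with its lid leaning away, the pin is at (289,289) and the hasp lug at (296,246).

The tool can't be tilted with these moves, so I plan to pinch the grip across its 50 mm width and let the tray pivot about the pads. First I'll measure the poses from depth.

```bash
cat > b.py <<'E'
from h import *
np.set_printoptions(precision=4,suppress=True)
for n in["scene","side"]:
    p=bot.grab_frame(n);c=cloud(p);f=p["frame"].astype(int);ok=p["z_map"]>0
    br=f.max(-1)
    def rg(x0,x1,y0,y1,z0,z1): return ok&(c[...,0]>x0)&(c[...,0]<x1)&(c[...,1]>y0)&(c[...,1]<y1)&(c[...,2]>z0)&(c[...,2]<z1)
    blue=(f[...,2]-f[...,0])>50
    m=rg(.38,.57,-.34,-.13,-.005,.05)&~blue&(br>90); q=c[m][:,:2]
    r=cv2.minAreaRect((q*1000).astype(np.float32));print(n,"tray rect",r,m.sum(), cv2.boxPoints(r))
    g=rg(.4,.57,-.36,-.25,.045,.12)&(br<80);G=c[g];print("grip",g.sum(),np.median(G,0),G.min(0),G.max(0),cv2.minAreaRect((G[:,:2]*1000).astype(np.float32)))
    b=rg(.38,.65,.05,.33,.06,.078)&~blue;B=c[b];r=cv2.minAreaRect((B[:,:2]*1000).astype(np.float32));print("box rim",b.sum(),r,cv2.boxPoints(r).tolist(),np.median(B[:,2]))
    l=rg(.38,.65,.2,.45,.09,.27);L=c[l];print("lid",l.sum(),np.percentile(L,[1,50,99],axis=0));
    k=rg(.38,.45,.16,.24,.075,.12);P=c[k];print("pin",k.sum(),np.percentile(P,[2,50,98],axis=0))
    # height map over the whole area
    if n=="scene":
        H={}
        for X in np.arange(.3,.85,.05):
            print(round(X,2),' '.join('%4d'%(1000*np.percentile(c[s][:,2],95)) if (s:=rg(X,X+.05,Y,Y+.05,-.05,.6)).sum()>3 else '   .' for Y in np.arange(-.45,.6,.05)))
E
python3 b.py
```

```text
scene tray rect ((478.49639892578125, -247.95704650878906), (152.0468292236328, 193.362060546875), 6.11265754699707) 2239 [[ 392.6103 -159.921 ]
 [ 413.2002 -352.1836]
 [ 564.3826 -335.9931]
 [ 543.7926 -143.7305]]
grip 382 [ 0.4848 -0.3025  0.074 ] [ 0.4469 -0.3594  0.0461] [ 0.57   -0.2528  0.097 ] ((508.42315673828125, -306.32232666015625), (123.1189956665039, 106.6834487915039), 0.20785602927207947)
box rim 880 ((522.8778076171875, 181.22705078125), (219.99990844726562, 237.01393127441406), 47.25190353393555) [[361.1874084472656, 180.88885498046875], [535.2374877929688, 20.00940704345703], [684.5682373046875, 181.56524658203125], [510.51812744140625, 342.4447021484375]] 0.06798126593298459
lid 7383 [[0.4406 0.2757 0.0935]
 [0.5371 0.3785 0.2202]
 [0.6473 0.4487 0.2631]]
pin 96 [[0.4108 0.1913 0.0757]
 [0.4177 0.2017 0.0937]
 [0.4266 0.2071 0.1042]]
0.3    0    1    1    0    1    1    2    0    2    1    2    2    2    2    1    1    2   14   14    2    2
0.35   15    2    3    2    3   16    2    8   33    9   12    3    2    3    2    3    3   13    4    3    3
0.4   21   21   
[... 1138 characters left out ...]

 [ 544.9323 -304.9438]
 [ 528.3035 -147.0363]]
grip 321 [ 0.4787 -0.3032  0.072 ] [ 0.4519 -0.3411  0.0454] [ 0.57   -0.2509  0.0949] ((510.9237060546875, -296.04132080078125), (118.1317367553711, 90.20248413085938), 0.004103907383978367)
box rim 1030 ((516.8479614257812, 176.6766815185547), (202.8951416015625, 234.98646545410156), 38.39384078979492) [[364.36663818359375, 205.75782775878906], [510.30816650390625, 21.58477020263672], [669.3292846679688, 147.5955352783203], [523.3877563476562, 331.7685852050781]] 0.06842298420580756
lid 9670 [[0.4427 0.2723 0.0939]
 [0.5357 0.3762 0.2179]
 [0.6475 0.4486 0.2632]]
pin 130 [[0.4129 0.1915 0.0755]
 [0.4193 0.2014 0.0939]
 [0.4289 0.2071 0.1039]]
```

```bash
cat >> h.py <<'E'
def go(x,y,z,yawdeg,o=None):
    "shift (tool axes, mm) and turn from the present measured pose"
    s=bot.observe();M=R.from_euler('xyz',s["tool_rot"]).as_matrix()
    d=M.T@(np.array([x,y,z])-s["position"])*1000
    t=(yawdeg-np.degrees(s["tool_rot"][2])+180)%360-180
    print("t",s["clock"],"pos",s["position"].round(4),"rot",s["tool_rot"].round(3),"q",s["qpos"].round(2),"F",s["force"].round(1),"w",round(s["grip_width"],4))
    print("GO",d.round(1),"turn",round(-np.radians(t),3))
E
python3 - <<'E'
from h import *
go(.478,-.305,.209,96)
p=bot.grab_frame("scene");c=cloud(p)
# fine map left of lid
for X in np.arange(.40,.64,.02):
    print(round(X,2),' '.join('%4d'%(1000*np.percentile(c[s][:,2],90)) if (s:=(p["z_map"]>0)&(c[...,0]>X)&(c[...,0]<X+.02)&(c[...,1]>Y)&(c[...,1]<Y+.02)).sum()>1 else '   .' for Y in np.arange(.2,.5,.02)))
E
```

```text
t 1.7 pos [ 0.2564 -0.57    0.2094] rot [ 3.142 -0.     0.423] q [ 1.08  0.52 -0.04  1.6   0.02  1.02 -0.11] F [-0.3  0.   0.6] w 0.0854
GO [ 310.8 -150.7    0.4] turn -1.253
0.4   92    2    1    0    0    2    2    2    6   14   12    2    1    1    1
0.42   75   61   28   83    1    2    2    2   15   18    1    0   -1    0    0
0.44   58   64   65  102  161  211    1   19   23   23   23    2    2    2    1
0.46    .    .   42   72    2  212    1   22   22   13   23    2    2    2    1
0.48   10   10   36    3    1  213    2   20   22   23   23    2    2    2    2
0.5    9    9   46    2    2  211  190  190  192  193  191  192  191  191  192
0.52    9 -755   44   68    1  213  221  217  218  219  219  218  219  219  219
0.54    9 -750   38    2    1  227  234  231  232  231  231  231  390  232  231
0.56    8 -742   47    1   -1  237  244  245  246  244  247  406  413  405  243
0.58    8 -750   66    2 -728  249  252  253  253  252  252  413  416  412  252
0.6   63   67   35 -707 -749  257  259  259  259  259  260  411  416  410  259
0.62   41 -644    0 -711 -725  260  261  708  262  261  261  411  415  409  675
```

Emit:
move_arm:
  moves: "30 -15 0 -0.12; 60 -30 0 -0.24; 92 -45 0 -0.36; 125 -60 0 -0.48; 156 -75 0 -0.6; 187 -90 0 -0.72; 218 -105 0 -0.84; 250 -120 0 -0.96; 281 -135 0 -1.1; 311 -151 0 -1.22"
  grip: 1

```text
clock: 2.58
position: [0.4792, -0.3033, 0.2096]
tool_rot: [3.141, 0.0, 1.639]
force: [-1.1, -1.3, -0.3]
grip_width: 0.0854
```

```bash
python3 - <<'E'
from h import *
np.set_printoptions(precision=4,suppress=True)
p=bot.grab_frame("wrist");save(p,"w1.png");print(p["eye"],p["attitude"])
for l in["scoop_tray","tray_grip","tray_lip"]:
    for r in bot.pinpoint(p,l)[:2]: print(l,r["at"],r["conf"],w(p,*r["at"]))
c=cloud(p);f=p["frame"];br=f.max(-1)
g=(c[...,2]>.085)&(c[...,2]<.1)&(p["z_map"]>0)&(br<80);G=(c[g]*1000).astype(np.float32);print(g.sum(),cv2.minAreaRect(G[:,:2].copy()),np.median(G,0))
E
```

```text
[ 0.4742 -0.2336  0.373 ] [-0.2803  0.0002  0.0688]
scoop_tray [319.4, 116.0] 0.63 [ 0.4687 -0.232   0.002 ]
tray_grip [321.1, 224.7] 0.93 [ 0.4758 -0.304   0.0879]
tray_lip [316.1, 18.8] 0.73 [ 0.4612 -0.1583 -0.0006]
1854 ((513.0748901367188, -324.047119140625), (333.1416320800781, 119.1236801147461), 89.53683471679688) [ 492.8889 -307.1165   88.7748]
```

View pics/w1.png

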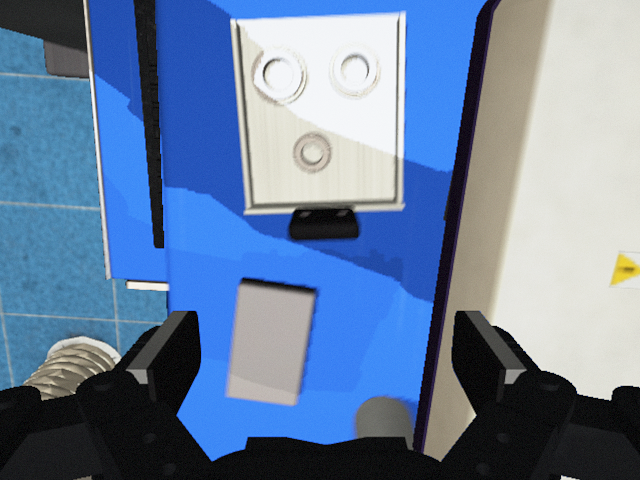

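```bash
python3 - <<'E'
from h import *
p=bot.grab_frame("wrist");c=cloud(p);ok=p["z_map"]>0
for Y in(-.40,-.36,-.33,-.31,-.28,-.25):
    s=ok&(abs(c[...,1]-Y)<.01)&(c[...,0]>.49)&(c[...,2]>.03)&(c[...,2]<.2);q=c[s];i=q[:,0].argsort()[:4];print(Y,q[i].round(3).tolist(), np.percentile(q[q[:,2]>.12][:,0],1).round(3) if (q[:,2]>.12).any() else '')
go(.476,-.309,.045,95.6)
E
```

```text
-0.4 [[0.569, -0.41, 0.072], [0.569, -0.396, 0.083], [0.569, -0.402, 0.073], [0.569, -0.401, 0.079]] 0.578
-0.36 [[0.569, -0.366, 0.073], [0.569, -0.355, 0.078], [0.569, -0.357, 0.065], [0.569, -0.365, 0.08]] 0.594
-0.33 [[0.569, -0.337, 0.067], [0.569, -0.329, 0.071], [0.569, -0.34, 0.07], [0.569, -0.334, 0.076]] 0.579
-0.31 [[0.49, -0.302, 0.08], [0.49, -0.307, 0.089], [0.49, -0.308, 0.09], [0.49, -0.308, 0.091]] 0.579
-0.28 [[0.569, -0.277, 0.063], [0.569, -0.286, 0.082], [0.569, -0.274, 0.063], [0.569, -0.282, 0.086]] 0.579
-0.25 [[0.569, -0.249, 0.068], [0.569, -0.259, 0.068], [0.569, -0.258, 0.083], [0.569, -0.248, 0.072]] 0.579
t 2.8333 pos [ 0.4777 -0.3052  0.2093] rot [-3.141  0.     1.631] q [ 0.75  0.45 -0.39  1.74  0.2   0.99  0.34] F [-0.2 -0.1  0.2] w 0.0855
GO [ -3.6  -1.8 164.3] turn -0.037
```

Emit:
move_arm:
  moves: "-4 -2 20 -0.037; -4 -2 45 -0.037; -4 -2 70 -0.037; -4 -2 95 -0.037; -4 -2 120 -0.037; -4 -2 140 -0.037; -4 -2 155 -0.037; -4 -2 162 -0.037; -4 -2 164 -0.037; -4 -2 164 -0.037"
  grip: 1

```text
clock: 3.67
position: [0.476, -0.3094, 0.0455]
tool_rot: [-3.141, 0.0, 1.668]
force: [0.4, 0.2, -0.2]
grip_width: 0.0854
```

Emit:
move_arm:
  moves: "0 0 0 0; 0 0 0 0; 0 0 0 0; 0 0 0 0; 0 0 0 0; 0 0 0 0; 0 0 0 0; 0 0 0 0; 0 0 0 0; 0 0 0 0"
  grip: 0
  grip_force: 120

```text
clock: 4.5
position: [0.4768, -0.3092, 0.0469]
tool_rot: [3.141, 0.001, 1.669]
force: [-5.7, 2.4, 19.6]
grip_width: 0.0476
```

Emit:
move_arm:
  moves: "0 0 -1 0; 0 0 -2 0; 0 0 -3 0; 0 0 -4 0; 0 0 -5 0; 0 0 -6 0; 0 0 -7 0; 0 0 -8 0; 0 0 -8 0; 0 0 -8 0"

```text
clock: 5.33
position: [0.4763, -0.3088, 0.0534]
tool_rot: [3.142, 0.0, 1.67]
force: [0.1, 0.3, -5.8]
grip_width: 0.0473
```

```bash
cat > tilt.py <<'E'
from h import *
import sys
np.set_printoptions(precision=4,suppress=True)
go(.476,-.309,.045,95.6)
for n in["scene","side"]:
    p=bot.grab_frame(n)
    for l in["tray_grip","tray_lip","ring_a"]:
        for r in bot.pinpoint(p,l)[:4 if l[0]=='r' else 1]: print(n,l,np.round(r["at"]),round(r["conf"],2),w(p,*r["at"]))
if len(sys.argv)>1: save(p,sys.argv[1],(250,130,450,280),4) 
E
python3 tilt.py t1.png
```

```text
t 5.3333 pos [ 0.4763 -0.3088  0.0534] rot [3.142 0.    1.67 ] q [ 0.71  0.66 -0.33  1.86  0.33  0.68  0.28] F [ 0.1  0.3 -5.8] w 0.0473
GO [-0.2 -0.4  8.4] turn 0.001
scene tray_grip [414. 186.] 0.95 [ 0.4755 -0.301   0.0661]
scene tray_lip [381. 228.] 0.73 [ 0.4633 -0.1636  0.0053]
scene ring_a [399. 228.] 0.73 [ 0.4228 -0.1879  0.0179]
scene ring_a [382. 219.] 0.71 [ 0.4794 -0.1811  0.0162]
scene ring_a [405. 206.] 0.66 [ 0.4624 -0.2534  0.0302]
scene ring_a [340. 283.] 0.65 [0.4032 0.0497 0.0004]
side tray_grip [386. 184.] 0.8 [ 0.4805 -0.3037  0.072 ]
side tray_lip [359. 236.] 0.63 [ 0.4662 -0.159   0.0014]
side ring_a [344. 251.] 0.71 [ 0.4544 -0.0751  0.0142]
side ring_a [377. 230.] 0.66 [ 0.4292 -0.186   0.0194]
side ring_a [357. 226.] 0.64 [ 0.485  -0.1769  0.012 ]
side ring_a [380. 215.] 0.6 [ 0.4592 -0.2483  0.0135]
```

View pics/t1.png

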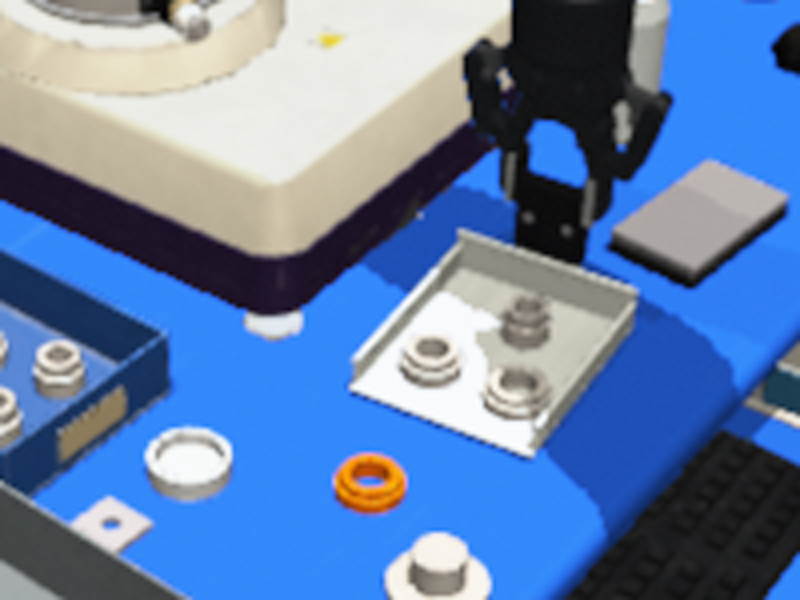

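The tray is held across the grip and fully lifted (−5.8 N ≈ its weight), with all three rings still on it. I'll measure its slope from depth.

```bash
cat > slope.py <<'E'
from h import *
np.set_printoptions(precision=3,suppress=True)
def slope(names=("scene","side")):
    s=bot.observe();P=s["position"];yaw=s["tool_rot"][2]
    ax=np.array([np.cos(yaw),np.sin(yaw),0]);ay=np.array([-np.sin(yaw),np.cos(yaw),0])
    for n in names:
        p=bot.grab_frame(n);c=cloud(p)-P;f=p["frame"].astype(int)
        a=c@ax;b=c@ay;z=c[...,2]
        m=(p["z_map"]>0)&(a>.005)&(a<.16)&(abs(b)<.055)&(z<.0)&(z>-.16)&(f[...,2]-f[...,0]<50)&(z+P[2]>.004)
        A,Z=a[m],z[m]
        # profile along tray: median height per 15 mm
        print(n,m.sum(),[(round(1000*x),round(1000*np.median(Z[(A>=x)&(A<x+.015)]))) for x in np.arange(.005,.16,.015) if ((A>=x)&(A<x+.015)).sum()>5])
slope()
s=bot.observe();print(s["clock"],s["position"],s["force"],s["moment"],s["grip_width"])
E
python3 slope.py
```

```text
scene 1479 [(5, -33), (20, -45), (35, -44), (50, -43), (65, -46), (80, -45), (95, -38), (110, -37), (125, -44), (140, -46)]
side 1608 [(5, -37), (20, -44), (35, -43), (50, -43), (65, -44), (80, -43), (95, -35), (110, -37), (125, -44), (140, -46)]
5.8333 [ 0.476 -0.309  0.053] [-0.28  -0.073 -6.223] [-0.361 -0.02  -0.025] 0.0473652665377523
```

Emit:
move_arm:
  moves: "0 0 -4 0; 0 0 -12 0; 0 0 -24 0; 0 0 -42 0; 0 0 -64 0; 0 0 -88 0; 0 0 -110 0; 0 0 -128 0; 0 0 -140 0; 0 0 -147 0"

```text
clock: 6.67
position: [0.4768, -0.309, 0.2027]
tool_rot: [3.14, 0.002, 1.67]
force: [0.7, -0.3, -6.0]
grip_width: 0.0473
```

Emit:
move_arm:
  moves: "3 1 0 0; 9 2 0 0; 18 4 0 0.01; 30 7 0 0.02; 45 10 0 0.03; 63 14 0 0.04; 84 18 0 0.05; 108 23 0 0.06; 133 29 0 0.07; 158 34 0 0.08"

```text
clock: 7.5
position: [0.494, -0.1459, 0.1995]
tool_rot: [-3.14, -0.001, 1.589]
force: [1.4, 0.5, -5.5]
grip_width: 0.0477
```

```bash
python3 - <<'E'
from h import *
import slope
np.set_printoptions(precision=4,suppress=True)
go(.522,.086,.20,88)
p=bot.grab_frame("side");c=cloud(p);f=p["frame"].astype(int)
for l in["hasp_hole","reject_box","lock_pin","lid_hole"]:
    for r in bot.pinpoint(p,l)[:2]: print(l,r["at"],r["conf"],w(p,*r["at"]),w(p,*r["at"],z=.0685))
E
```

```text
scene 1851 [(5, -36), (20, -45), (35, -44), (50, -44), (65, -46), (80, -45), (95, -37), (110, -36), (125, -46), (140, -47)]
side 2293 [(5, -29), (20, -43), (35, -43), (50, -42), (65, -42), (80, -43), (95, -37), (110, -33), (125, -35), (140, -44), (155, -44)]
7.6 [ 0.495 -0.143  0.2  ] [-0.888  0.456 -6.223] [-0.184 -0.079 -0.011] 0.0474907228303988
t 7.6 pos [ 0.4947 -0.1428  0.1998] rot [-3.141 -0.002  1.595] q [ 0.51  0.39 -0.44  1.88  0.2   0.92 -0.  ] F [-0.9  0.5 -6.2] w 0.0475
GO [228.1  32.8   0.2] turn 0.059
hasp_hole [276.6, 259.9] 0.65 [0.526  0.0879 0.0668] [0.5248 0.0893 0.0685]
reject_box [248.5, 305.8] 0.67 [0.5239 0.1906 0.0075] [0.4822 0.2308 0.0685]
lock_pin [282.2, 306.7] 0.57 [0.4168 0.2016 0.0825] [0.4254 0.1917 0.0685]
lock_pin [299.4, 248.3] 0.32 [ 0.5525 -0.0273  0.0063] [0.5082 0.0281 0.0685]
lid_hole [188.2, 261.4] 0.78 [0.5258 0.3249 0.2368] [0.6786 0.21   0.0685]
```

Emit:
move_arm:
  moves: "4 1 0 0.01; 14 2 0 0.02; 32 4 0 0.03; 58 8 0 0.04; 90 13 0 0.05; 124 18 0 0.06; 156 23 0 0.06; 184 27 0 0.06; 206 30 0 0.06; 220 32 0 0.06"

```text
clock: 8.68
position: [0.5223, 0.0751, 0.2004]
tool_rot: [-3.141, -0.001, 1.531]
force: [0.1, -0.8, -6.0]
grip_width: 0.0472
```

Emit:
move_arm:
  moves: "5 1 0 0; 8 1 0 0; 8 1 0 0; 8 1 0 0; 8 1 0 0; 8 1 0 0; 8 1 0 0; 8 1 0 0; 8 1 0 0; 8 1 0 0"
  grip_force: 60

```text
clock: 9.52
position: [0.5237, 0.0803, 0.2004]
tool_rot: [3.142, -0.0, 1.53]
force: [0.4, 0.4, -6.4]
grip_width: 0.0477
```

```bash
python3 - <<'E'
from h import *
import slope
go(.522,.086,.20,88)
p=bot.grab_frame("scene");save(p,"box1.png",(170,170,430,365),3)
E
```

```text
scene 2359 [(5, -44), (20, -49), (35, -46), (50, -43), (65, -45), (80, -46), (95, -44), (110, -38), (125, -37), (140, -46)]
side 2703 [(5, -43), (20, -131), (35, -44), (50, -43), (65, -44), (80, -45), (95, -41), (110, -36), (125, -37), (140, -46)]
9.6167 [0.524 0.08  0.2  ] [-0.591 -0.383 -6.066] [-0.433 -0.004  0.006] 0.04726333584481704
t 9.6167 pos [0.524 0.08  0.2  ] rot [-3.142  0.     1.53 ] q [ 0.1   0.42 -0.48  1.84  0.23  0.94 -0.53] F [-0.6 -0.4 -6.1] w 0.0473
GO [ 5.6 -1.9  0.4] turn -0.006
```

View pics/box1.png

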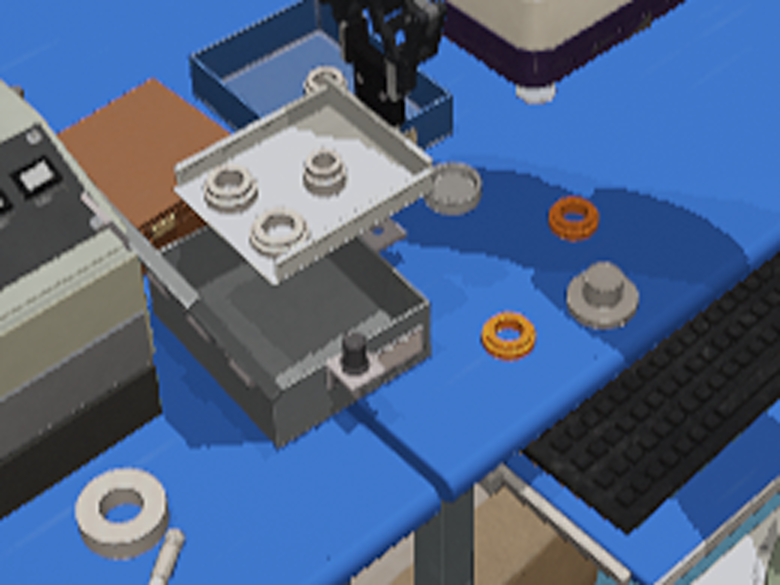

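The tray is level over the box, with its lip between the rim walls. I'll relax the grip so it pivots.

Emit:
move_arm:
  moves: "0 0 0 0; 0 0 0 0; 0 0 0 0; 0 0 0 0; 0 0 0 0; 0 0 0 0; 0 0 0 0; 0 0 0 0; 0 0 0 0; 0 0 0 0"
  grip_force: 30

```text
clock: 10.5
position: [0.5237, 0.0803, 0.2004]
tool_rot: [-3.142, 0.0, 1.53]
force: [-0.2, 0.6, -5.4]
grip_width: 0.0471
```

```bash
python3 slope.py
```

```text
scene 2358 [(5, -44), (20, -49), (35, -45), (50, -43), (65, -44), (80, -46), (95, -44), (110, -37), (125, -37), (140, -47)]
side 2716 [(5, -43), (20, -132), (35, -44), (50, -43), (65, -44), (80, -45), (95, -40), (110, -36), (125, -37), (140, -46)]
10.6 [0.524 0.08  0.2  ] [ 0.289  0.293 -5.781] [-0.437 -0.025 -0.001] 0.047366245711698514
```

Emit:
move_arm:
  moves: "0 0 0 0; 0 0 0 0; 0 0 0 0; 0 0 0 0; 0 0 0 0; 0 0 0 0; 0 0 0 0; 0 0 0 0; 0 0 0 0; 0 0 0 0"
  grip_force: 20

```text
clock: 11.43
position: [0.5237, 0.0803, 0.2004]
tool_rot: [-3.142, -0.0, 1.53]
force: [-0.0, 0.3, -5.5]
grip_width: 0.0474
```

```bash
python3 slope.py
```

```text
scene 2355 [(5, -43), (20, -48), (35, -45), (50, -44), (65, -45), (80, -46), (95, -44), (110, -37), (125, -37), (140, -47)]
side 2714 [(5, -43), (20, -131), (35, -44), (50, -43), (65, -44), (80, -45), (95, -41), (110, -35), (125, -37), (140, -46)]
11.5333 [0.524 0.08  0.2  ] [-0.057 -0.728 -5.292] [-0.417  0.023  0.014] 0.04752173735350068
```

Emit:
move_arm:
  moves: "0 0 -2 0; 0 0 -6 0; 0 0 -12 0; 0 0 -18 0; 0 0 -24 0; 0 0 -29 0; 0 0 -33 0; 0 0 -36 0; 0 0 -38 0; 0 0 -38 0"

```text
clock: 12.37
position: [0.5238, 0.0803, 0.2388]
tool_rot: [3.141, -0.0, 1.53]
force: [0.2, -0.2, -5.8]
grip_width: 0.0473
```

Emit:
move_arm:
  moves: "0 0 4 0; 0 0 14 0; 0 0 32 0; 0 0 57 0; 0 0 85 0; 0 0 85 0; 0 0 85 0; 0 0 85 0; 0 0 85 0; 0 0 85 0"

```text
clock: 13.2
position: [0.5244, 0.0805, 0.1547]
tool_rot: [3.14, -0.0, 1.53]
force: [-0.3, -0.3, -6.0]
grip_width: 0.0476
```

```bash
python3 slope.py
```

```text
scene 3133 [(5, -43), (20, -92), (35, -47), (50, -46), (65, -46), (80, -47), (95, -49), (110, -47), (125, -45), (140, -46)]
side 3461 [(5, -43), (20, -106), (35, -46), (50, -45), (65, -45), (80, -47), (95, -143), (110, -40), (125, -37), (140, -46)]
13.3 [0.524 0.08  0.154] [-0.754 -0.359 -6.536] [-0.378 -0.028 -0.012] 0.0470875524347436
```

Even the weakest grip (20 N) still holds the tray level. I'll take it back low over the free table and find a way of loosening it where a slip does no harm.

Emit:
move_arm:
  moves: "0 0 -5 0; 0 0 -15 0; -3 0 -28 0; -10 -1 -38 0; -22 -2 -44 -0.01; -40 -3 -46 -0.02; -62 -5 -46 -0.03; -88 -7 -46 -0.04; -116 -9 -46 -0.05; -146 -12 -46 -0.06"
  grip_force: 120

```text
clock: 14.13
position: [0.5057, -0.0663, 0.2004]
tool_rot: [3.14, 0.0, 1.591]
force: [1.9, 0.4, -5.7]
grip_width: 0.0471
```

Emit:
move_arm:
  moves: "-30 -1 0 -0.01; -60 -2 0 -0.02; -90 -3 0 -0.03; -119 -4 0 -0.04; -146 -5 0 -0.05; -172 -6 0 -0.06; -195 -6 0 -0.07; -214 -6 0 -0.07; -228 -6 0 -0.07; -236 -6 0 -0.07"

```text
clock: 14.97
position: [0.5038, -0.3033, 0.2]
tool_rot: [3.141, 0.001, 1.658]
force: [0.6, -0.3, -5.6]
grip_width: 0.0472
```

```bash
python3 - <<'E'
import slope
from h import *
go(.476,-.309,.062,95.6)
E
```

```text
scene 1629 [(5, -37), (20, -46), (35, -46), (50, -45), (65, -44), (80, -46), (95, -45), (110, -37), (125, -38), (140, -46)]
side 1565 [(5, -42), (20, -44), (35, -44), (50, -44), (65, -44), (80, -46), (95, -39), (110, -36), (125, -40), (140, -47)]
15.0667 [ 0.504 -0.302  0.2  ] [ 0.917  0.59  -5.86 ] [-0.273 -0.049 -0.015] 0.047330297511729826
t 15.0667 pos [ 0.504 -0.302  0.2  ] rot [3.141 0.    1.658] q [ 0.73  0.5  -0.41  1.7   0.23  0.99  0.33] F [ 0.9  0.6 -5.9] w 0.0473
GO [ -4.4 -28.5 137.6] turn -0.01
```

Emit:
move_arm:
  moves: "0 -5 4 0; 0 -14 12 0; 0 -22 26 0; 0 -28 46 0; 0 -28 70 0; 0 -28 94 0; 0 -28 114 0; 0 -28 128 0; 0 -28 135 0; 0 -28 138 0"

```text
clock: 15.9
position: [0.476, -0.3023, 0.0606]
tool_rot: [-3.141, -0.001, 1.661]
force: [0.2, 0.1, -5.7]
grip_width: 0.0475
```

Emit:
move_arm:
  moves: "0 0 0 0; 0 0 0 0; 0 0 0 0; 0 0 0 0; 0 0 0 0; 0 0 0 0; 0 0 0 0; 0 0 0 0; 0 0 0 0; 0 0 0 0"
  grip: 0.5
  grip_force: 20

```text
clock: 16.73
position: [0.4763, -0.3036, 0.0614]
tool_rot: [-3.142, -0.0, 1.66]
force: [0.5, 0.6, -6.4]
grip_width: 0.0472
```

```bash
python3 slope.py
```

```text
scene 1583 [(5, -39), (20, -46), (35, -46), (50, -45), (65, -45), (80, -47), (95, -44), (110, -39), (125, -39), (140, -46)]
side 1599 [(5, -42), (20, -44), (35, -44), (50, -43), (65, -43), (80, -45), (95, -41), (110, -36), (125, -38), (140, -45)]
16.8333 [ 0.476 -0.304  0.061] [ 0.654  0.834 -6.274] [-0.387 -0.067 -0.053] 0.04731910420491813
```

Emit:
move_arm:
  moves: "0 0 0 0; 0 0 0 0; 0 0 0 0; 0 0 0 0; 0 0 0 0; 0 0 0 0; 0 0 0 0; 0 0 0 0; 0 0 0 0; 0 0 0 0"
  grip: 0.54

```text
clock: 17.67
position: [0.4763, -0.3036, 0.0614]
tool_rot: [-3.142, -0.0, 1.66]
force: [-0.1, 1.0, -6.4]
grip_width: 0.047
```

```bash
python3 slope.py
```

```text
scene 1611 [(5, -37), (20, -45), (35, -45), (50, -44), (65, -45), (80, -46), (95, -45), (110, -38), (125, -39), (140, -46)]
side 1589 [(5, -41), (20, -44), (35, -44), (50, -43), (65, -43), (80, -45), (95, -43), (110, -35), (125, -38), (140, -46)]
17.7667 [ 0.476 -0.304  0.061] [-0.412  0.021 -5.991] [-0.417 -0.1   -0.025] 0.04743915311510072
```

Emit:
move_arm:
  moves: "0 0 0 0; 0 0 0 0; 0 0 0 0; 0 0 0 0; 0 0 0 0; 0 0 0 0; 0 0 0 0; 0 0 0 0; 0 0 0 0; 0 0 0 0"
  grip: 0.552

```text
clock: 18.6
position: [0.4763, -0.3036, 0.0614]
tool_rot: [-3.142, -0.0, 1.66]
force: [-0.3, 0.1, -5.0]
grip_width: 0.048
```

```bash
python3 slope.py
```

```text
scene 1620 [(5, -37), (20, -45), (35, -46), (50, -44), (65, -44), (80, -46), (95, -44), (110, -38), (125, -39), (140, -46)]
side 1604 [(5, -40), (20, -44), (35, -44), (50, -44), (65, -43), (80, -45), (95, -43), (110, -36), (125, -38), (140, -45)]
18.7 [ 0.476 -0.304  0.061] [ 0.085  0.362 -5.617] [-0.427 -0.049  0.003] 0.048070816521947855
```

The opening now creeps up (47.3→48.0 mm), so the finger force does fall as the set opening nears the contact width. I'll go a little further.

Emit:
move_arm:
  moves: "0 0 0 0; 0 0 0 0; 0 0 0 0; 0 0 0 0; 0 0 0 0; 0 0 0 0; 0 0 0 0; 0 0 0 0; 0 0 0 0; 0 0 0 0"
  grip: 0.56

```text
clock: 19.53
position: [0.4763, -0.3036, 0.0614]
tool_rot: [-3.142, -0.0, 1.66]
force: [-0.3, -0.2, -6.5]
grip_width: 0.0485
```

```bash
python3 slope.py
```

```text
scene 1616 [(5, -37), (20, -45), (35, -45), (50, -44), (65, -44), (80, -46), (95, -44), (110, -38), (125, -39), (140, -46)]
side 1595 [(5, -41), (20, -44), (35, -44), (50, -43), (65, -43), (80, -44), (95, -42), (110, -36), (125, -38), (140, -45)]
19.6333 [ 0.476 -0.304  0.061] [ 0.544  0.008 -6.247] [-0.484 -0.085 -0.021] 0.048020964895465555
```

Emit:
move_arm:
  moves: "0 0 0 0; 0 0 0 0; 0 0 0 0; 0 0 0 0; 0 0 0 0; 0 0 0 0; 0 0 0 0; 0 0 0 0; 0 0 0 0; 0 0 0 0"
  grip: 0.572

```text
clock: 20.47
position: [0.4763, -0.3036, 0.0614]
tool_rot: [3.142, 0.0, 1.66]
force: [-0.6, 0.0, -6.6]
grip_width: 0.0491
```

```bash
python3 slope.py
```

```text
scene 1589 [(5, -37), (20, -45), (35, -45), (50, -44), (65, -43), (80, -46), (95, -45), (110, -36), (125, -38), (140, -45)]
side 1612 [(5, -39), (20, -44), (35, -44), (50, -43), (65, -43), (80, -45), (95, -40), (110, -34), (125, -38), (140, -45)]
20.5667 [ 0.476 -0.304  0.061] [-0.108  0.305 -6.192] [-0.418 -0.053 -0.009] 0.049307670983011406
```

Emit:
move_arm:
  moves: "0 0 0 0; 0 0 0 0; 0 0 0 0; 0 0 0 0; 0 0 0 0; 0 0 0 0; 0 0 0 0; 0 0 0 0; 0 0 0 0; 0 0 0 0"
  grip: 0.582

```text
clock: 21.4
position: [0.4763, -0.3036, 0.0614]
tool_rot: [3.142, -0.0, 1.66]
force: [0.5, -0.0, -3.4]
grip_width: 0.0501
```

```bash
python3 slope.py
```

```text
scene 1304 [(5, -46), (20, -47), (35, -48), (50, -50), (65, -52), (80, -53), (95, -49), (110, -46), (125, -49), (140, -56)]
side 1444 [(5, -45), (20, -47), (35, -47), (50, -48), (65, -50), (80, -52), (95, -48), (110, -46), (125, -49), (140, -56)]
21.5 [ 0.476 -0.304  0.061] [-1.398  1.008 -2.854] [ 0.189 -0.059  0.02 ] 0.04965426874990258
```

At grip 0.582 the tray pivots gently, and its lip came to rest on the table. I'll level it, clamp hard and carry it back to the box.

Emit:
move_arm:
  moves: "0 0 2 0; 0 0 4 0; 0 0 6 0; 0 0 8 0; 0 0 10 0; 0 0 12 0; 0 0 14 0; 0 0 14 0; 0 0 14 0; 0 0 14 0"

```text
clock: 22.33
position: [0.4762, -0.3034, 0.0473]
tool_rot: [-3.141, -0.0, 1.66]
force: [0.7, -0.8, -2.8]
grip_width: 0.0499
```

Emit:
move_arm:
  moves: "0 0 0 0; 0 0 0 0; 0 0 0 0; 0 0 0 0; 0 0 0 0; 0 0 0 0; 0 0 -2 0; 0 0 -6 0; 0 0 -12 0; 0 0 -20 0"
  grip: 0
  grip_force: 120

```text
clock: 23.17
position: [0.476, -0.3035, 0.0676]
tool_rot: [-3.141, -0.0, 1.66]
force: [-0.2, -0.6, -5.3]
grip_width: 0.0476
```

```bash
python3 slope.py; python3 - <<'E'
from h import *
go(.524,.086,.19,88)
E
```

```text
scene 1587 [(5, -41), (20, -46), (35, -47), (50, -45), (65, -46), (80, -47), (95, -47), (110, -38), (125, -40), (140, -47)]
side 1559 [(5, -41), (20, -42), (35, -43), (50, -42), (65, -42), (80, -44), (95, -43), (110, -34), (125, -37), (140, -44)]
23.2667 [ 0.477 -0.304  0.069] [ 0.641 -0.436 -5.908] [-0.612 -0.128 -0.013] 0.04725158136327048
t 23.2667 pos [ 0.477  -0.304   0.0689] rot [3.14e+00 1.00e-03 1.66e+00] q [ 0.71  0.63 -0.35  1.86  0.32  0.7   0.27] F [ 0.6 -0.4 -5.9] w 0.0473
GO [ 384.2   81.6 -121.5] turn 0.124
```

Emit:
move_arm:
  moves: "0 0 -6 0; 2 0 -18 0; 6 1 -34 0; 14 3 -54 0; 26 6 -76 0; 42 9 -96 0.01; 61 13 -112 0.02; 83 18 -124 0.03; 108 23 -130 0.04; 135 29 -131 0.05"

```text
clock: 24.1
position: [0.4935, -0.1659, 0.2006]
tool_rot: [3.14, 0.001, 1.608]
force: [0.9, -0.1, -5.6]
grip_width: 0.0473
```

Emit:
move_arm:
  moves: "28 4 0 0.01; 57 7 0 0.02; 87 11 0 0.03; 117 15 0 0.04; 147 19 0 0.05; 176 23 0 0.06; 202 26 0 0.07; 224 29 0 0.075; 240 31 0 0.075; 250 32 0 0.075"

```text
clock: 24.93
position: [0.5151, 0.0868, 0.1992]
tool_rot: [3.141, -0.001, 1.537]
force: [-0.2, -0.4, -5.5]
grip_width: 0.0475
```

```bash
python3 slope.py; python3 - <<'E'
from h import *
go(.524,.086,.20,88)
E
```

```text
scene 2305 [(5, -45), (20, -48), (35, -46), (50, -44), (65, -46), (80, -48), (95, -46), (110, -38), (125, -38), (140, -47)]
side 2823 [(5, -43), (20, -47), (35, -45), (50, -43), (65, -44), (80, -46), (95, -45), (110, -36), (125, -36), (140, -46)]
25.0333 [0.515 0.086 0.199] [-0.513 -0.688 -6.347] [-0.573 -0.053 -0.024] 0.046922147925117556
t 25.0333 pos [0.5152 0.0861 0.1989] rot [ 3.141 -0.     1.537] q [ 0.1   0.41 -0.49  1.86  0.23  0.93 -0.53] F [-0.5 -0.7 -6.3] w 0.0469
GO [ 0.2  8.8 -1.1] turn 0.001
```

Emit:
move_arm:
  moves: "0 3 0 0; 0 6 0 0; 0 9 0 0; 0 9 0 0; 0 9 0 0; 0 9 0 0; 0 9 0 0; 0 9 0 0; 0 9 0 0; 0 9 0 0"
  grip: 0.574
  grip_force: 20

```text
clock: 25.87
position: [0.5245, 0.0842, 0.1985]
tool_rot: [3.141, -0.0, 1.535]
force: [0.2, -0.1, -3.2]
grip_width: 0.0492
```

Emit:
move_arm:
  moves: "0 0 0 0; 0 0 0 0; 0 0 0 0; 0 0 0 0; 0 0 0 0; 0 0 0 0; 0 0 0 0; 0 0 0 0; 0 0 0 0; 0 0 0 0"
  grip: 0.58

```text
clock: 26.7
position: [0.5245, 0.0842, 0.1984]
tool_rot: [3.142, -0.0, 1.535]
force: [-0.6, -0.7, -2.8]
grip_width: 0.0496
```

```bash
python3 slope.py
```

```text
scene 1753 [(5, -60), (20, -68), (35, -73), (50, -80), (65, -86), (80, -93), (95, -98), (140, -158)]
side 2147 [(5, -59), (20, -67), (35, -73), (50, -79), (65, -86), (80, -92), (95, -98)]
26.8 [0.524 0.084 0.198] [ 0.164 -0.428 -2.287] [-0.042 -0.028 -0.052] 0.049445869647414896
```

```bash
python3 - <<'E'
from h import *
np.set_printoptions(precision=3,suppress=True)
p=bot.grab_frame("side");save(p,"box2.png",(150,190,410,385),3)
c=cloud(p);B=np.array([.525,.183]);q=c[(p["z_map"]>0)&(abs(c[...,0]-B[0])<.085)&(abs(c[...,1]-B[1])<.07)&(c[...,2]<.06)]
for r in bot.pinpoint(p,"ring_a"): print(r["at"],r["conf"],w(p,*r["at"]))
E
```

```text
[327.1, 294.7] 0.68 [0.403 0.064 0.012]
[345.7, 250.7] 0.48 [ 0.461 -0.093  0.   ]
```

View pics/box2.png

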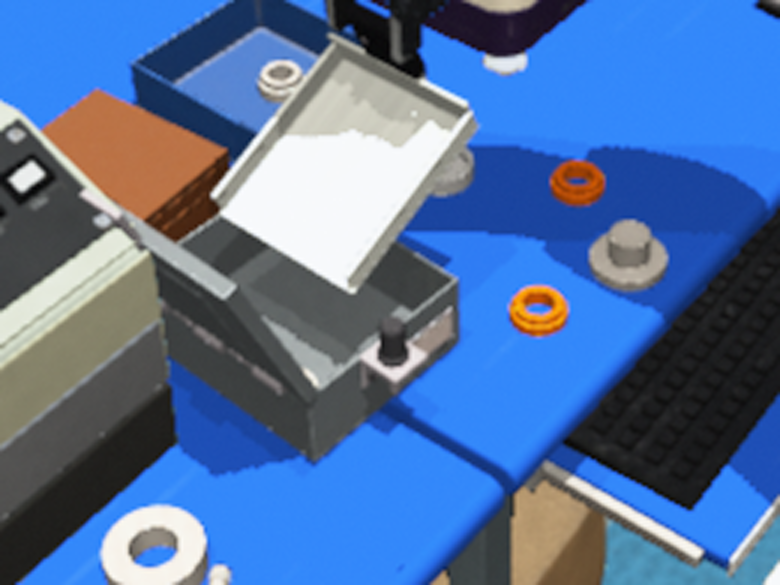

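The tray tipped about 0.41 rad, emptied (force now −2.5 N = tray only), and no rings are outside. Now I'll clamp it, carry it back and lay it flat.

Emit:
move_arm:
  moves: "0 0 0 0; 0 0 -3 0; 0 0 -8 0; 0 0 -16 0; -2 0 -26 0; -8 0 -30 0; -20 -1 -30 -0.01; -38 -3 -30 -0.02; -62 -5 -30 -0.03; -90 -8 -30 -0.04"
  grip: 0
  grip_force: 120

```text
clock: 27.73
position: [0.5132, -0.006, 0.229]
tool_rot: [3.141, -0.0, 1.577]
force: [0.4, -0.8, -3.0]
grip_width: 0.0475
```

Emit:
move_arm:
  moves: "-32 -4 0 -0.01; -65 -9 0 -0.02; -98 -13 4 -0.03; -131 -18 12 -0.04; -164 -23 26 -0.05; -197 -28 42 -0.06; -228 -34 58 -0.07; -256 -40 74 -0.08; -278 -44 88 -0.09; -292 -46 98 -0.1"

```text
clock: 28.57
position: [0.4667, -0.301, 0.1296]
tool_rot: [-3.141, 0.001, 1.672]
force: [-0.6, 0.1, -2.5]
grip_width: 0.0471
```

```bash
python3 slope.py; python3 - <<'E'
from h import *
np.set_printoptions(precision=3,suppress=True)
go(.476,-.305,.047,95.6)
for n in("scene","side"):
    p=bot.grab_frame(n);c=cloud(p)
    for r in bot.pinpoint(p,"ring_a")+bot.search_frame(p,"ring_a"): print(n,np.round(r["at"]),round(r["conf"],2),w(p,*r["at"]))
    save(p,"in_%s.png"%n,(190,220,350,340),5)
E
```

```text
scene 1404 [(5, -60), (20, -68), (35, -75), (50, -81), (65, -88), (80, -95), (95, -99)]
side 1502 [(5, -62), (20, -69), (35, -76), (50, -83), (65, -89), (80, -96), (95, -100)]
28.6667 [ 0.466 -0.301  0.129] [ 0.458  0.541 -2.705] [-0.004 -0.037 -0.   ] 0.04719770008326782
t 28.6667 pos [ 0.466 -0.301  0.129] rot [-3.139 -0.     1.671] q [ 0.74  0.53 -0.37  1.85  0.26  0.81  0.33] F [ 0.5  0.5 -2.7] w 0.0472
GO [-5.4  9.3 82.1] turn 0.003
scene [323. 235.] 0.7 [ 0.551 -0.03   0.005]
scene [338. 280.] 0.56 [ 0.414  0.046 -0.001]
scene [258. 294.] 0.54 [0.44  0.267 0.103]
scene [252. 281.] 0.48 [0.526 0.221 0.037]
scene [361. 241.] 0.44 [ 0.47  -0.093 -0.001]
scene [239. 278.] 0.37 [0.442 0.306 0.185]
scene [339. 283.] 0.62 [ 0.406  0.05  -0.   ]
scene [244. 275.] 0.5 [0.565 0.217 0.024]
scene [359. 243.] 0.47 [ 0.465 -0.082  0.002]
side [342. 250.] 0.78 [ 0.466 -0.088  0.002]
side [329. 296.] 0.72 [0.397 0.065 0.013]
side [328. 295.] 0.59 [0.402 0.063 0.011]
side [344. 251.] 0.47 [ 0.456 -0.076  0.013]
```

View pics/in_scene.png

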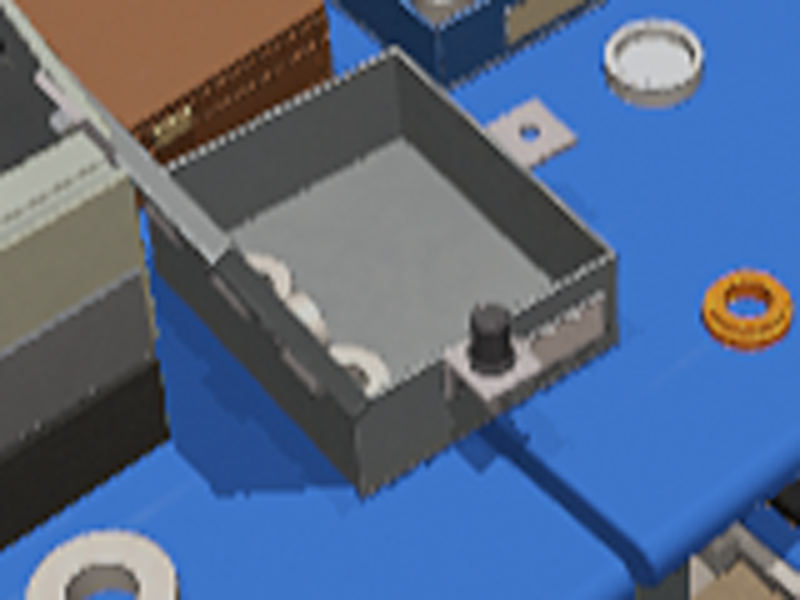

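All three rings are in the box along the hinge wall, at crop (265,270), (300,310) and (360,370). Setting the tray down.

Emit:
move_arm:
  moves: "0 9 2 0; -2 9 8 0; -4 9 18 0; -5 9 28 0; -5 9 38 0; -5 9 48 0; -5 9 58 0; -5 9 68 0; -5 9 77 0; -5 9 84 0"
  grip: 0.577
  grip_force: 20

```text
clock: 29.8
position: [0.4776, -0.3018, 0.0456]
tool_rot: [-3.141, 0.0, 1.675]
force: [-12.4, -1.0, 46.4]
grip_width: 0.0494
```

Emit:
move_arm:
  moves: "0 0 0 0; 0 0 1 0; 0 0 1 0; 0 0 1 0; 0 0 1 0; 0 0 1 0; 0 0 1 0; 0 0 1 0; 0 0 1 0; 0 0 1 0"
  grip: 1

```text
clock: 30.63
position: [0.4778, -0.3017, 0.0454]
tool_rot: [3.142, 0.0, 1.675]
force: [0.3, 0.2, 0.2]
grip_width: 0.0849
```

```bash
python3 slope.py; python3 - <<'E'
from h import *
go(.45,.37,.25,90)
E
```

```text
scene 439 [(5, -25), (20, -40), (35, -40), (50, -40), (65, -41), (80, -40), (95, -40), (110, -40), (125, -40), (140, -41)]
side 675 [(5, -34), (20, -40), (35, -40), (50, -40), (65, -40), (80, -40), (95, -40), (110, -40), (125, -40), (140, -40)]
30.7333 [ 0.478 -0.302  0.045] [ 0.515  0.132 -0.344] [-0.028  0.008 -0.016] 0.0856517443670048
t 30.7333 pos [ 0.4779 -0.3017  0.0454] rot [ 3.142 -0.     1.675] q [ 0.69  0.67 -0.32  1.87  0.33  0.66  0.27] F [ 0.5  0.1 -0.3] w 0.0857
GO [ 671.    42.  -204.6] turn 0.104
```

Emit:
move_arm:
  moves: "0 0 -15 0; 0 0 -45 0; 0 0 -80 0; 0 0 -118 0; 20 2 -152 0; 50 4 -182 0.01; 85 6 -206 0.02; 122 8 -226 0.03; 160 10 -240 0.04; 198 12 -250 0.05"
  grip: 1

```text
clock: 31.57
position: [0.4691, -0.102, 0.2971]
tool_rot: [3.14, 0.001, 1.624]
force: [1.1, 0.7, 0.3]
grip_width: 0.0853
```

Emit:
move_arm:
  moves: "40 2 0 0.01; 80 3 0 0.02; 120 5 0 0.03; 160 6 0 0.04; 200 8 0 0.05; 240 9 0 0.05; 280 11 0 0.05; 320 13 0 0.05; 360 14 0 0.05; 398 16 0 0.05"
  grip: 0

```text
clock: 32.4
position: [0.4631, 0.2968, 0.2955]
tool_rot: [3.141, -0.0, 1.575]
force: [-0.1, -0.2, -0.1]
grip_width: 0.0
```

```bash
python3 - <<'E'
from h import *
go(.458,.355,.165,90)
p=bot.grab_frame("scene");c=cloud(p)
for X in (.44,.45,.46,.47):
    s=(abs(c[...,0]-X)<.006)&(c[...,1]>.24)&(c[...,1]<.36)&(c[...,2]>.08)&(c[...,2]<.26)&(p["z_map"]>0);q=c[s]
    if len(q): print(X,len(q),q[q[:,2].argsort()[::-1]][:3].round(3).tolist(),q[:,1].max())
E
```

```text
t 32.4 pos [0.4631 0.2968 0.2955] rot [ 3.141 -0.     1.575] q [-0.17  0.38 -0.68  1.66  0.26  1.19 -0.91] F [-0.1 -0.2 -0.1] w 0.0
GO [ 58.2  -4.9 130.5] turn 0.004
0.44 232 [[0.445, 0.313, 0.217], [0.444, 0.314, 0.213], [0.445, 0.311, 0.213]] 0.3196498571593359
0.45 49 [[0.449, 0.315, 0.218], [0.445, 0.313, 0.217], [0.455, 0.31, 0.215]] 0.3197875075943066
0.46 32 [[0.455, 0.31, 0.215], [0.457, 0.312, 0.215], [0.463, 0.31, 0.215]] 0.31936614806855007
0.47 27 [[0.476, 0.308, 0.215], [0.473, 0.312, 0.215], [0.475, 0.318, 0.214]] 0.31836682490352425
```

Emit:
move_arm:
  moves: "30 -3 0 0; 58 -5 0 0; 64 -5 15 0; 64 -5 40 0; 64 -5 70 0; 64 -5 98 0; 64 -5 118 0; 64 -5 128 0; 64 -5 130 0; 64 -5 130 0"

```text
clock: 33.28
position: [0.4586, 0.3588, 0.1657]
tool_rot: [-3.141, -0.0, 1.575]
force: [-0.0, 0.4, 0.1]
grip_width: 0.0002
```

Emit:
move_arm:
  moves: "-12 0 0 0; -26 0 0 0; -40 0 0 0; -54 0 0 0; -67 0 0 0; -80 0 0 0; -92 0 0 0; -104 0 0 0; -114 0 0 0; -122 0 0 0"

```text
clock: 34.12
position: [0.4591, 0.2353, 0.1654]
tool_rot: [3.142, 0.0, 1.574]
force: [0.3, -0.4, 0.4]
grip_width: -0.0
```

```bash
python3 - <<'E'
from h import *
go(.41,.2,.165,90)
p=bot.grab_frame("scene");c=cloud(p)
s=(c[...,0]>.435)&(c[...,0]<.60)&(c[...,1]>.1)&(c[...,1]<.34)&(c[...,2]>.12)&(c[...,2]<.26)&(p["z_map"]>0);q=c[s]
for r in bot.pinpoint(p,"lid_hole")[:1]: print(r,w(p,*r["at"]))
save(p,"lid1.png",(190,180,350,340),3.5)
E
```

```text
t 34.1167 pos [0.4591 0.2353 0.1654] rot [3.142 0.    1.574] q [-0.1   0.47 -0.65  1.91  0.36  0.88 -0.93] F [ 0.3 -0.4  0.4] w -0.0
GO [-35.1 -49.2   0.4] turn 0.003
{'at': [249.6, 216.9], 'conf': 0.69} [0.43625529 0.26805646 0.33345175]
```

View pics/lid1.png

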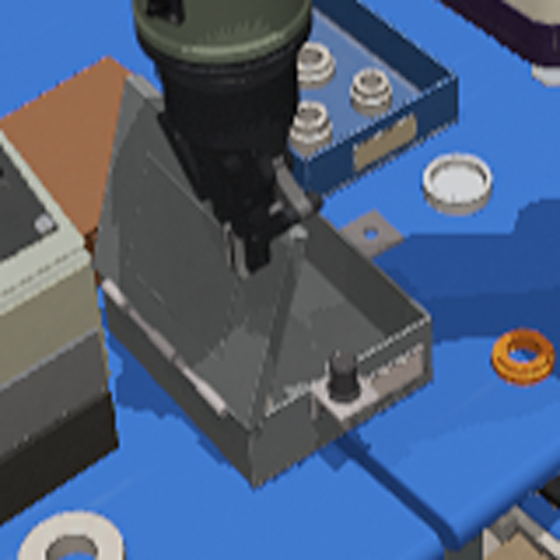

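The lid is past upright and sinking. I'll lift clear and move over the pin.

Emit:
move_arm:
  moves: "5 0 -15 0; 5 0 -40 0; 5 0 -70 0; 5 0 -100 0; 0 -5 -105 0; -8 -15 -105 0; -17 -25 -105 0; -27 -35 -105 0; -34 -42 -105 0; -34 -42 -105 0"
  grip: 1

```text
clock: 35.05
position: [0.4162, 0.2016, 0.2704]
tool_rot: [3.141, 0.001, 1.575]
force: [1.5, 1.2, 0.1]
grip_width: 0.0851
```

Emit:
move_arm:
  moves: "0 0 5 0; 0 0 15 0; 0 0 30 0; 0 0 45 0; 0 0 57 0; 0 0 65 0; 0 0 69 0; 0 0 70 0; 0 0 70 0; 0 0 70 0"

```text
clock: 35.88
position: [0.4173, 0.2028, 0.2008]
tool_rot: [3.141, -0.0, 1.575]
force: [-0.1, -0.0, 1.2]
grip_width: 0.0855
```

```bash
cat > pin.py <<'E'
from h import *
import sys
np.set_printoptions(precision=4,suppress=True)
go(.417,.201,.078,90)
p=bot.grab_frame("wrist");c=cloud(p);print(p["eye"])
for l in["lock_pin","hasp_hole","lid_hole"]:
    for r in bot.pinpoint(p,l)[:2]: print(l,np.round(r["at"]),round(r["conf"],2),w(p,*r["at"]))
ok=p["z_map"]>0
s=ok&(abs(c[...,0]-.417)<.04)&(abs(c[...,1]-.201)<.04)&(c[...,2]>.095)&(c[...,2]<.112);q=c[s]
if len(q): print("pin top",len(q),np.median(q,0),q.min(0),q.max(0))
for n in("scene","side"):
    g=bot.grab_frame(n)
    for r in bot.pinpoint(g,"lid_hole")[:1]: print(n,r,w(g,*r["at"]))
save(p,sys.argv[1])
E
python3 pin.py pin1.png
```

```text
t 35.8833 pos [0.4173 0.2028 0.2008] rot [ 3.141 -0.     1.575] q [-0.02  0.34 -0.69  1.99  0.28  0.9  -0.85] F [-0.1 -0.   1.2] w 0.0855
GO [ -1.9  -0.4 122.8] turn 0.004
[0.4169 0.2726 0.3642]
lock_pin [334. 228.] 0.74 [0.4228 0.2046 0.098 ]
lock_pin [459. 367.] 0.71 [0.4602 0.1957 0.2433]
hasp_hole [458. 362.] 0.77 [0.4599 0.1975 0.2432]
lid_hole [458. 367.] 0.68 [0.4601 0.1953 0.2422]
pin top 572 [0.4219 0.1975 0.1005] [0.4134 0.1879 0.095 ] [0.431  0.2053 0.1027]
scene {'at': [291.6, 246.6], 'conf': 0.96} [0.5212 0.1009 0.0744]
side {'at': [276.2, 258.5], 'conf': 0.69} [0.526  0.089  0.0719]
```

View pics/pin1.png

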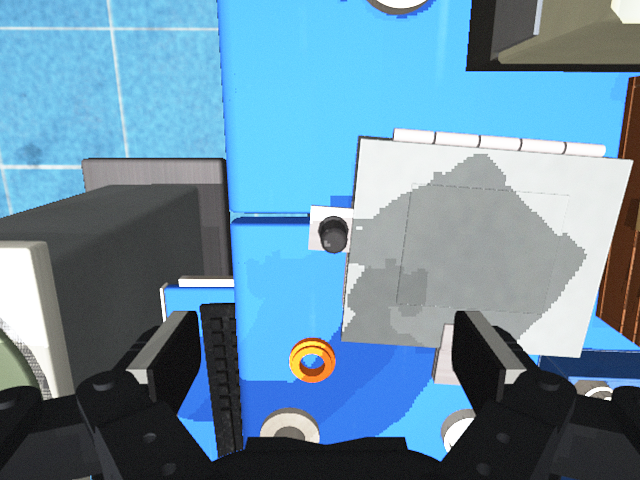

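The lid is shut and the pin stands at px (333,238). Grasping it.

Emit:
move_arm:
  moves: "-6 5 10 0; -6 5 28 0; -6 5 50 0; -6 5 74 0; -6 5 94 0; -6 5 110 0; -6 5 119 0; -6 5 123 0; -6 5 124 0; -6 5 124 0"
  grip: 1

```text
clock: 37.12
position: [0.4224, 0.1966, 0.0767]
tool_rot: [3.141, -0.0, 1.575]
force: [-0.0, 0.2, 0.7]
grip_width: 0.0851
```

Emit:
move_arm:
  moves: "0 0 0 0; 0 0 0 0; 0 0 0 0; 0 0 0 0; 0 0 0 0; 0 0 0 0; 0 0 0 0; 0 0 0 0; 0 0 0 0; 0 0 0 0"
  grip: 0
  grip_force: 50

```text
clock: 37.95
position: [0.4224, 0.1967, 0.0767]
tool_rot: [3.141, -0.0, 1.575]
force: [-0.2, -0.5, 6.2]
grip_width: 0.0135
```

Emit:
move_arm:
  moves: "0 0 -2 0; 0 0 -6 0; 0 0 -12 0; 0 0 -20 0; 0 0 -29 0; 0 0 -38 0; 0 0 -47 0; 0 0 -55 0; 0 0 -60 0; 0 0 -62 0"

```text
clock: 38.78
position: [0.4225, 0.1966, 0.1394]
tool_rot: [3.14, -0.0, 1.575]
force: [0.3, 1.2, -1.8]
grip_width: 0.0133
```

```bash
python3 pin.py pin2.png
```

```text
t 38.7833 pos [0.4225 0.1966 0.1394] rot [ 3.14  -0.     1.575] q [-0.06  0.43 -0.64  2.05  0.37  0.77 -0.92] F [ 0.3  1.2 -1.8] w 0.0133
GO [ 4.4 -5.5 61.4] turn 0.004
[0.422  0.2664 0.3028]
lock_pin [326. 284.] 0.58 [0.4225 0.2053 0.1501]
lid_hole [480. 412.] 0.87 [0.4559 0.2052 0.2239]
pin top 118 [0.4227 0.1999 0.1056] [0.4189 0.1969 0.0988] [0.4265 0.2009 0.112 ]
side {'at': [278.6, 254.8], 'conf': 0.96} [0.4083 0.2136 0.2356]
```

Emit:
move_arm:
  moves: "-6 5 0 0; -20 15 0 0; -38 28 0 0; -58 43 0 0; -78 58 0 0; -96 72 0 0; -112 84 0 0; -124 93 0 0; -130 97 0 0; -131 98 0 0"

```text
clock: 40.02
position: [0.5211, 0.0644, 0.1381]
tool_rot: [-3.141, 0.0, 1.573]
force: [-0.3, 0.5, -0.6]
grip_width: 0.0135
```

```bash
cat > hole.py <<'E'
from h import *
import sys
np.set_printoptions(precision=4,suppress=True)
go(.521,.089,.139,90)
p=bot.grab_frame("wrist");c=cloud(p);print(p["eye"],p["attitude"])
for l in["lid_hole","hasp_hole","lock_pin"]:
    for r in bot.pinpoint(p,l)[:2]: print(l,np.round(r["at"],1),round(r["conf"],2),w(p,*r["at"]),w(p,*r["at"],z=.0745))
for n in("scene","side"):
    g=bot.grab_frame(n)
    for l in["lid_hole","lock_pin"]:
        for r in bot.pinpoint(g,l)[:1]: print(n,l,np.round(r["at"],1),round(r["conf"],2),w(g,*r["at"]),w(g,*r["at"],z=.0745))
save(p,sys.argv[1])
E
python3 hole.py hole1.png
```

```text
t 40.0167 pos [0.5211 0.0644 0.1381] rot [-3.141  0.     1.573] q [ 0.21  0.52 -0.6   1.91  0.39  0.83 -0.59] F [-0.3  0.5 -0.6] w 0.0135
GO [24.6 -0.1 -0.9] turn 0.002
[0.521  0.1343 0.3015] [-0.2803  0.001   0.0027]
lid_hole [322.7 205.4] 0.83 [ 0.5186  0.074  -0.0011] [0.5192 0.0891 0.0745]
hasp_hole [325.3 204.1] 0.73 [ 0.5204  0.075  -0.001 ] [0.5206 0.0898 0.0745]
lock_pin [322.7 284.5] 0.97 [0.5198 0.0727 0.1481] [0.5192 0.0432 0.0745]
scene lid_hole [293.6 244.9] 0.73 [0.5251 0.0913 0.0708] [0.5223 0.0936 0.0745]
scene lock_pin [303.4 223.3] 0.61 [0.5113 0.0698 0.1388] [0.5633 0.0251 0.0745]
side lid_hole [280.2 256.9] 0.85 [0.5212 0.0808 0.0733] [0.5203 0.0818 0.0745]
side lock_pin [282.3 235.2] 0.46 [0.5165 0.0756 0.1351] [0.5639 0.0207 0.0745]
```

View pics/hole1.png

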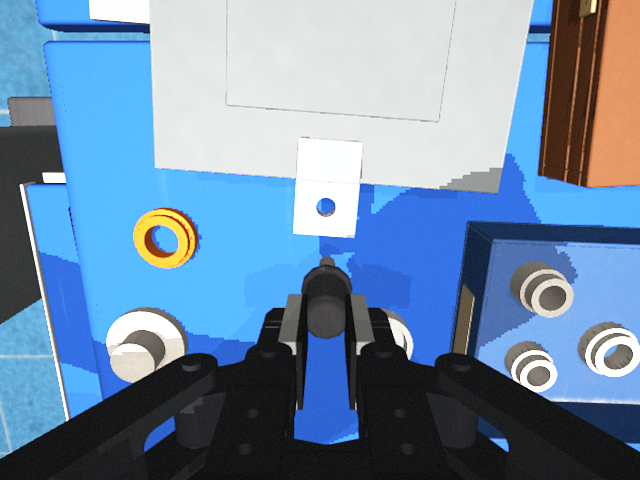

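```bash
python3 - <<'E'
from h import *
np.set_printoptions(precision=4,suppress=True)
p=bot.grab_frame("wrist");f=p["frame"];g=f.max(-1).astype(int)
sub=g[190:228,302:352];print(np.array2string(sub[6:30:1,12:38:1],max_line_width=200))
sr=f[190:228,302:352,0];m=((sr<170)).astype(np.uint8)
n,l,st,ce=cv2.connectedComponentsWithStats(m);print(st,ce+[302,190])
for i in range(1,n):
    if 80<st[i,4]<600: 
        u,v=ce[i]+[302,190];print("hole",u,v,w(p,u,v,z=.0745))
r=f[235:285,305:350]
cv2.imwrite("pics/tip.png",cv2.resize(f[190:290,290:370,::-1],None,fx=6,fy=6,interpolation=cv2.INTER_NEAREST))
print(w(p,326,258,z=.095),bot.observe()["position"])
E
```

```text
[[255 255 255 255 255 255 255 255 255 255 255 255 255 255 255 255 255 255 255 255 255 255 255 255 255 255]
 [255 255 255 255 255 255 255 255 255 255 255 255 255 255 255 255 255 255 255 255 255 255 255 255 255 255]
 [255 255 255 255 255 255 255 255 255 255 255 255 255 255 255 255 255 255 255 255 255 255 255 255 255 255]
 [255 255 255 255 255 255 255 255 255 255 255 255 255 255 255 255 255 255 255 255 255 255 255 255 255 255]
 [255 255 255 255 255 255 255 255 255 255 255 255 255 255 255 255 255 255 255 255 255 255 255 255 255 255]
 [255 255 255 255 255 255 255 255 255 247 240 230 228 216 224 238 249 255 255 255 255 255 255 255 255 255]
 [255 255 255 255 255 255 255 252 224 210 212 210 213 212 210 214 211 225 246 255 255 255 255 255 255 255]
 [255 255 255 255 255 255 255 246 209 215 211 215 215 215 214 212 214 214 209 233 255 255 255 255 255 255]
 [255 255 255 255 255 255 255 245 210 211 212 210 212 214 213 211 211 211 213 209 234 255 255 255 255 255]
 [255 255 255 255 255 255 255 246 221 222 221 224 220 223 227 222 222 221 219 211 210 247 255 255 255 255]
 [255 255 255 255 255 255 255 
[... 980 characters left out ...]
06 219 215 215 194 156 116 129 186 167 208 255 255 255 255]
 [254 254 255 255 255 195 112 123 130 120 103 101 132 127 119 111 166 150 145 122 184 255 255 255 255 255]
 [254 254 255 255 255 255 203 119 125 126 127 165 181 152 136 169 197 162 117 178 255 255 255 254 254 254]
 [255 255 255 255 255 255 255 234 154 114 130 180 197 168 146 186 142 153 230 255 255 255 255 254 254 254]
 [255 255 255 255 255 255 255 255 255 229 210 163 128 127 162 168 226 252 255 255 255 255 254 254 254 254]]
[[   0    0   50   38 1626]
 [  16   11   19   19  274]] [[326.4779 208.2921]
 [326.6314 209.7336]]
hole 326.63138686131384 209.73357664233578 [0.5207 0.0884 0.0745]
[0.5205 0.0676 0.095 ] [0.5206 0.0662 0.1385]
```

View pics/tip.png

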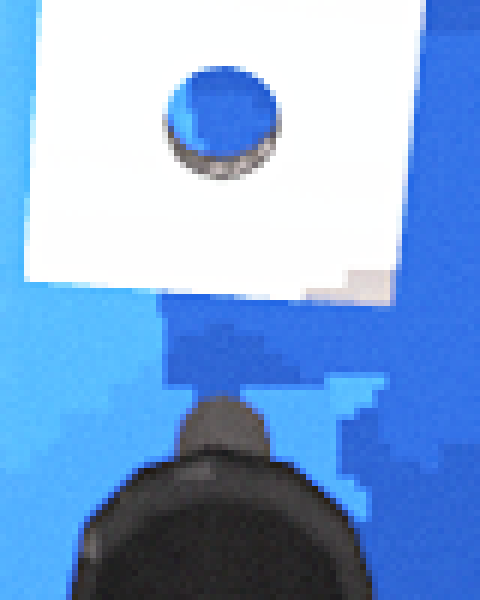

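Emit:
move_arm:
  moves: "4 0 0 0; 10 0 0 0; 16 0 0 0; 20 0 0 0; 22 0 0 0; 22 0 3 0; 22 0 7 0; 22 0 11 0; 22 0 13 0; 22 0 13 0"

```text
clock: 41.4
position: [0.5202, 0.0877, 0.1247]
tool_rot: [-3.141, 0.0, 1.574]
force: [-0.2, 0.0, -0.7]
grip_width: 0.0134
```

Emit:
move_arm:
  moves: "0 0 1 0; 0 0 3 0; 0 0 5 0; 0 0 7 0; 0 0 9 0; 0 0 11 0; 0 0 13 0; 0 0 15 0; 0 0 17 0; 0 0 18 0"

```text
clock: 42.23
position: [0.5205, 0.088, 0.1071]
tool_rot: [-3.141, -0.0, 1.575]
force: [0.2, -0.6, -0.4]
grip_width: 0.0141
```

```bash
python3 hole.py hole2.png
```

```text
t 42.2333 pos [0.5205 0.088  0.1071] rot [-3.141 -0.     1.575] q [ 0.14  0.56 -0.57  1.92  0.43  0.78 -0.67] F [ 0.2 -0.6 -0.4] w 0.0141
GO [  1.    0.5 -31.9] turn 0.004
[0.5202 0.1578 0.2705] [-0.2801  0.0009  0.0048]
lid_hole [325.1 287. ] 0.74 [0.52   0.0967 0.1209] [0.52   0.0778 0.0745]
hasp_hole [327.5 266.2] 0.94 [0.521  0.0982 0.1016] [0.5211 0.0887 0.0745]
lock_pin [321.1 286.1] 0.56 [0.5185 0.0962 0.1187] [0.518  0.0783 0.0745]
scene lid_hole [292.6 243.5] 0.87 [0.5283 0.0916 0.0735] [0.5275 0.0922 0.0745]
scene lock_pin [296.3 236.8] 0.43 [0.51   0.0943 0.1114] [0.5389 0.0703 0.0745]
side lid_hole [277.2 258.9] 0.77 [0.5202 0.0923 0.0762] [0.5214 0.0909 0.0745]
side lock_pin [278.8 249.8] 0.54 [0.5131 0.0934 0.1076] [0.5379 0.0652 0.0745]
```

The tip is in the upper hole with no side force, so I push it home.

Emit:
move_arm:
  moves: "0 0 3 0; 0 0 6 0; 0 0 9 0; 0 0 12 0; 0 0 15 0; 0 0 18 0; 0 0 21 0; 0 0 23 0; 0 0 25 0; 0 0 26 0"

```text
clock: 43.57
position: [0.5205, 0.088, 0.0812]
tool_rot: [-3.141, 0.0, 1.575]
force: [-1.4, 0.1, 8.3]
grip_width: 0.0137
```

Emit:
move_arm:
  moves: "0 0 1 0; 0 0 1 0; 0 0 1 0; 0 0 1 0; 0 0 1 0; 0 0 1 0; 0 0 1 0; 0 0 1 0; 0 0 1 0; 0 0 1 0"

```text
clock: 44.4
position: [0.5208, 0.088, 0.081]
tool_rot: [3.141, 0.0, 1.575]
force: [-2.8, -1.8, 11.4]
grip_width: 0.0137
```

```bash
python3 hole.py hole3.png
```

```text
t 44.4 pos [0.5208 0.088  0.081 ] rot [3.141 0.    1.575] q [ 0.12  0.6  -0.55  1.94  0.46  0.72 -0.7 ] F [-2.8 -1.8 11.4] w 0.0137
GO [  1.    0.3 -58. ] turn 0.004
[0.5203 0.1579 0.2444] [-0.2802 -0.0001  0.0047]
lock_pin [322.6 286. ] 0.59 [0.5194 0.0966 0.0934] [0.5193 0.089  0.0745]
scene lid_hole [292.2 245.2] 0.82 [0.5219 0.0983 0.077 ] [0.5238 0.0968 0.0745]
scene lock_pin [296.4 242.3] 0.48 [0.5119 0.0931 0.0907] [0.5243 0.0827 0.0745]
side lid_hole [277.1 258.5] 0.83 [0.5174 0.0957 0.0814] [0.5224 0.09   0.0745]
side lock_pin [278.7 257.1] 0.4 [0.5142 0.0937 0.0858] [0.5225 0.0843 0.0745]
```

Emit:
move_arm:
  moves: "0 0 0 0; 0 0 0 0; 0 0 0 0; 0 0 0 0; 0 0 0 0; 0 0 0 0; 0 0 0 0; 0 0 0 0; 0 0 -1 0; 0 0 -3 0"
  grip: 1

```text
clock: 45.73
position: [0.5205, 0.088, 0.0834]
tool_rot: [-3.141, 0.0, 1.575]
force: [-0.2, 0.6, 0.6]
grip_width: 0.0855
```

Emit:
move_arm:
  moves: "0 0 -5 0; 0 0 -15 0; 0 0 -30 0; 0 0 -50 0; 0 0 -72 0; 0 0 -95 0; 0 0 -115 0; 0 0 -130 0; -10 0 -138 0; -20 0 -140 0"

```text
clock: 46.57
position: [0.5211, 0.0682, 0.2257]
tool_rot: [3.139, -0.0, 1.576]
force: [0.9, 0.2, 1.5]
grip_width: 0.0854
```

```bash
python3 - <<'E'
from h import *
np.set_printoptions(precision=4,suppress=True)
go(.5,0,.3,90)
p=bot.grab_frame("wrist");c=cloud(p);ok=p["z_map"]>0
s=ok&(abs(c[...,0]-.5207)<.03)&(abs(c[...,1]-.088)<.03)&(c[...,2]>.1)&(c[...,2]<.115);print("pin top",s.sum(),np.median(c[s],0),c[s].min(0),c[s].max(0))
for n in("scene","side"):
    g=bot.grab_frame(n);c=cloud(g);ok=g["z_map"]>0
    s=ok&(abs(c[...,0]-.5207)<.03)&(abs(c[...,1]-.088)<.03)&(c[...,2]>.09)&(c[...,2]<.14);print(n,"pin",s.sum(),np.median(c[s],0),c[s][:,2].max())
    s=ok&(abs(c[...,0]-.525)<.06)&(abs(c[...,1]-.19)<.06)&(c[...,2]<.15);print("lid z",np.percentile(c[s][:,2],[2,50,98]))
    s=ok&(abs(c[...,0]-.467)<.05)&(c[...,1]>-.28)&(c[...,1]<-.165)&(c[...,2]<.06);q=c[s];A=np.c_[q[:,:2],np.ones(len(q))];print("tray floor",np.median(q[:,2]),np.linalg.lstsq(A,q[:,2],rcond=None)[0][:2])
    for l in("flange","race","ring_gauge","stylus_case"):
        r=bot.pinpoint(g,l)
        if r: print(l,w(g,*r[0]["at"]))
save(g,"end.png",(150,130,450,355),2.6)
E
```

```text
t 46.5667 pos [0.5211 0.0682 0.2257] rot [ 3.139 -0.     1.576] q [ 0.25  0.4  -0.65  1.82  0.29  1.01 -0.51] F [0.9 0.2 1.5] w 0.0854
GO [-68.1 -21.3 -74.3] turn 0.005
pin top 531 [0.52   0.0886 0.105 ] [0.5118 0.0793 0.1001] [0.5288 0.0968 0.1071]
scene pin 56 [0.5159 0.0928 0.1024] 0.10927242166195317
lid z [-0.766   0.0725  0.0774]
tray floor 0.0002401033158907495 [ 2.0022 -1.6706]
flange [ 0.3796 -0.0195  0.0134]
race [ 0.554  -0.0325  0.0046]
ring_gauge [ 0.4722  0.3798 -0.0014]
stylus_case [ 0.4137 -0.4117  0.017 ]
side pin 74 [0.5176 0.0925 0.1021] 0.10959902952260225
lid z [-0.7637  0.0738  0.0778]
tray floor 0.0008279717342355997 [1.2535 0.2288]
flange [ 0.3765 -0.0195  0.01  ]
race [ 0.5411 -0.0194  0.012 ]
ring_gauge [0.4561 0.3921 0.0211]
stylus_case [ 0.4266 -0.4172  0.018 ]
```

View pics/end.png

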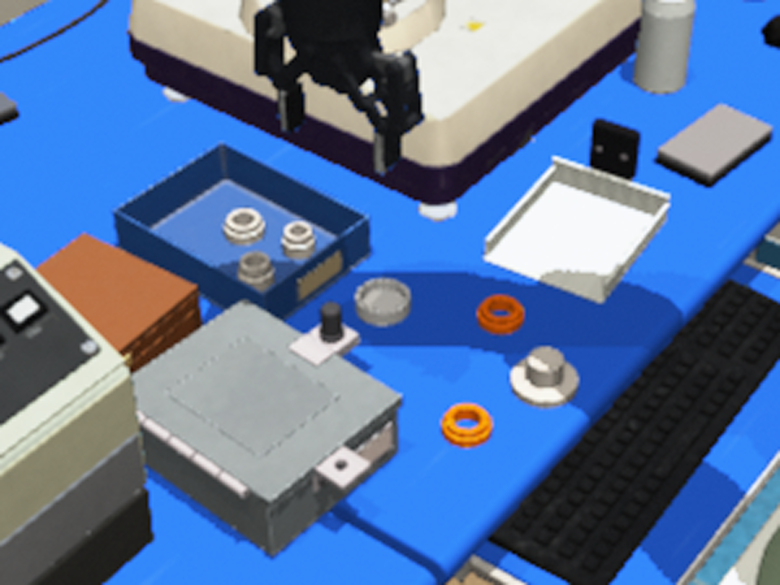

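Everything is in place: the lid is shut, the pin stands upright and seated, the tray is flat and empty, and the bystanders are where they were. Handing in.

```bash
python3 -c "
from workcell import bot
print(bot.job_done(), bot.observe()['clock'])"
```

```text
the job is handed in; nothing more can be done
the job is handed in; nothing more can be done
```

I handed the job in at about 47 s of the 72 s allowed, with every step done; it reports no verdict.

**What I did**
- **Tray:** The moves can't tilt the tool, so I pinched the tray's grip across its 50 mm width instead of its thickness. Over the box I eased the fingers until the tray pivoted about 0.41 rad with its lip just above the rim. At first it would not pivot even at the 20 N minimum grip. I took it back to the table, found there the opening at which it slips, and then tipped it over the box.
- **Rings:** All three slid into the box and lay along the hinge wall in the picture. I set the empty tray back down close to where it started.
- **Lid and pin:** I pushed the lid past upright and it sank shut. I then moved the pin from its parking lug to the hasp and pressed it home until it seated, at about 11 N.

**Last checks**
- **Pin:** The top of its head is at about 0.105–0.107 m (0.1065 expected). It stands within about 1 mm of the measured hole.
- **Lid:** Its surface reads 0.073–0.074 m, which is shut.
- **Tray:** Right after release its floor profile was flat (constant to 1 mm), and the final picture shows it flat and empty. The final plane fit was useless because of stray depth readings.
- **Bystanders:** The side camera puts them within about 12 mm of their first readings. The scene camera was off by up to 22 mm for the race and the ring gauge, which I put down to scatter in the networks' readings.

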